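# Take a tape roll off its leaning post and pack it in the box

## Robot

A 6-joint arm with a two-finger parallel gripper is mounted at the origin on the work surface. World frame = base frame: x ahead of the robot, y to its left, z up, the work surface at z = 0. Lengths are in m, angles in rad, forces in N, time in s.
With the tool pointing down it reaches from about 0.35 to 0.85 m from the base axis. Payload 8.1 kg.
Tool frame: the origin (TCP) lies on the centre line of the jaws, within the pads' length; the fingertips stand 25 mm ahead of it and the grasp point (between the pads) lies 6 mm ahead of it (r.tips_ahead is the distance from the TCP to the fingertips, in m); z points along the fingers, y is the line along which they close (so a half turn about z gives the same grasp; the last joint's range is limited). The gripper opens to 85 mm and grips with 20 to 120 N. Pads are 22 mm wide; open, the fingers measure 114 mm over their backs; the gripper's body (76 mm by 85 mm) begins 54 mm behind the grasp point. The pads swing forward as they close: fully open they stand 13 mm farther back than shut.
Start: joints at [1.219, 0.13, 1.488, -0, 1.523, -0.085], TCP at [0.158, 0.579, 0.256] pointing down, gripper open.
Joint ranges: [-2.96, 2.96], [-0.89, 2.26], [0.02, 2.5], [-1.34, 4.48], [0, 2.73], [-2.66, 2.66]. Speed limits (rad/s): [2.39, 2.39, 2.79, 3.14, 3.14, 3.14].

## Interface

Orientations are given as a unit quaternion [w, x, y, z].
In Python, from rig import r, kin, status, eyes, job_done gives the robot as it stands. Calls block until the motion is done:
- r.move_to(position, orientation): joint-space move of the TCP to a pose.
- r.move_linear(position, ori=None, velocity=0.15): straight line of the TCP; ori=None keeps the orientation; velocity is the mean speed in m/s.
- r.goto_joints(angles): joint-space move.
- r.command_gripper(opening): finger opening in m; the grip force is fixed at half the most; returns when the fingers have stopped.
- r.hold(seconds).
- kin.ik(position, orientation): joint angles nearest the present ones, or None.
- status.state(): the state.
- eyes.camera(name): name is "scene" or "top" or "wrist"; returns (picture, depth): 400x640x3 uint8, blue, green, red; 400x640 float32, m along the optical axis (not along the pixel's ray), 0 where there is no reading.
- eyes.camera_info(name): a dict with "fx", "fy", "cx", "cy" (pixels), "R" (3x3) and "t" (3): a world point X has camera coordinates R X + t. Camera axes: x right, y down, z forward; pixel columns grow to the right and rows downward; lengths in m; the calibration is good to about 2 mm. The wrist camera is an equidistant fisheye: a pixel r from the principal point sees the ray r / f radians off the axis. A picture is of the moment at which its call begins: read the wrist's pose just before it. camera_info takes no time and is no camera call; for the wrist camera it gives the pose at the moment of the call.
A pose or a line that the arm cannot do raises r.PlanningError and nothing moves.
- job_done(): hands the job in; it is judged then, once.
The state is a dict: "time_s": time; "q": joint angles; "qvel": joint speeds; "effort": joint torques, N m; "eef_pos": TCP position; "tcp_rot": TCP orientation; "ft_force": force on the tool from outside, world axes, zero at the start; "ft_torque": the same for the moment, N m; "gripper_width": finger opening in m; "finger_force": force on a finger pad.
Only numpy, scipy, OpenCV 4.12 (cv2) and the standard library are available. Lean on these libraries where they do the work, as an engineer would, in place of code of your own. Each camera call takes 0.05 s, during which the arm holds its last target. There are 200 camera calls.

## Task

Pack the orange tape roll away: swing aside the keeper arm that locks it on its leaning post, slide the roll off along the post and lay it flat in the large empty bay of the blue box. The teal roll stays on its post, and the tubes, pens, tin and jar round about stay where they are. Set the roll down, do not drop it.

Things in the scene. Friction and masses are not known exactly. Their poses are not given: they have to be found in the camera images.
- stand: Wooden tape stand, fixed, foot 156 x 270 mm. Origin: on the table, near its foot's centre; x away from the robot, z up. Its board slopes down 30 deg to the far (+x) side, so its two posts (y = +-65 mm) lean 30 deg that way. A 14 mm bar along y at x = -6, z = 175 mm (rods at x = -73, y = +-115, brackets to the bar) hangs over them: a vertical gripper does not fit over a roll, come along the post.
- roll_orange: ORANGE tape roll on a card core, 56 mm outside, 26 mm bore, 24 mm wide, about 60 g; starts on either post. Origin: centre of its lower face; z along its axis, so the other face is at z = 24 mm. It sits on the post's collar with up to 2.5 mm of play.
- roll_teal: TEAL tape roll of the same size on the other post. It stays there.
- post_left: White post at the stand's +y side (left seen from the robot). Origin: its foot, on the sloping board; z along the post, x down the slope, y to the stand's left. 21 mm diameter, tip at z = 60 mm; a collar at its foot, 36 mm wide and 12 mm high, bears the roll (a seated roll reaches from z = 12 to 36 mm).
- post_right: White post at the stand's -y side; otherwise as post_left.
- keeper_left (a joint): Angle (rad) of the dark steel arm that locks the roll on the left post. Pivot: a 10 mm pin parallel to the post, 44 mm down the slope from it. At 0 the arm (12 mm wide, 63 to 70 mm above the board) points up the slope across the post's tip; it swings outwards (to the stand's +y) as the angle grows, to 2.2, and stays where left (about 1 N at the knob). Starts at 0 to 0.25.
- keeper_right (a joint): The same for the right post; it swings outwards to the stand's right (-y) as the angle grows.
- knob_left (a point): Middle of the red round knob (14 mm diameter, 26 mm tall, parallel to the post) that stands on the left keeper arm's end, 44 mm from the pivot; the point is 83 mm above the board along the post's z, the knob reaches from 70 to 96 mm.
- knob_right (a point): The same for the right keeper.
- pivot_left (a point): Point on the left keeper's pivot axis at the height of the knob's middle (83 mm above the board).
- pivot_right (a point): The same for the right keeper.
- box: Light-blue card box fixed to the table, 140 (x) x 230 (y) x 40 mm high, walls and floor 5 mm, open on top. Origin: centre of its underside. A white divider, 35 mm high, parts a large empty bay (130 x 135 mm) at the -y side from a narrow bay (130 x 80 mm) at the +y side, in which the green tube lies.
- bay (a point): Centre of the large bay's floor (5 mm above the table).
- tube_gold: Standing gold glitter tube, 19 x 62 mm, on the table. Origin: underside.
- tube_green: Green glitter tube, 16 x 62 mm, lying in the box's narrow bay.
- pen_red: Red glue pen, 130 x 16 mm, lying on the table. Origin: middle of its underside; x along it.
- pen_blue: Blue glue pen, as the red.
- tin: Round flat violet glitter tin, 64 x 19 mm. Origin: underside.
- jar: Glass paste jar, 72 x 88 mm, with two brushes in it up to 220 mm high. Origin: underside.

How it is judged:
By the outcome, as a careful person would: the job done as asked, in the order asked, and still so for the second after the job is handed in, with the robot touching nothing.
It also fails if it takes over 72 s, if anything falls off the work surface, if the arm or the gripper's body presses on something with over 40 N, if the wrist force passes 120 N, or if a joint passes its speed limit or range.

## Working session

There is one attempt and no reset: what is moved stays moved. The work goes in short steps, each a Python script; the robot and the scene stay as the last script left them, time stands still between calls to the robot, and variables do not carry over. Pictures are saved under pics/ and viewed, at most 10 in all, crops included, and the job is handed in when it is done.

```bash
mkdir -p pics; ls
python3 - <<'E'
from rig import r,kin,status,eyes,job_done
import cv2,numpy as np
for n in ("scene","top"):
    p,d=eyes.camera(n); cv2.imwrite(f"pics/{n}0.png",p); np.save(f"pics/{n}0.npy",d)
    i=eyes.camera_info(n); print(n,i)
E
```

```text
pics
scene {'fx': 449.30600850242166, 'fy': 449.30600850242166, 'cx': 331.93737435911004, 'cy': 192.20688375609393, 'R': array([[-0.12466367,  0.99219707, -0.00198615],
       [ 0.75416358,  0.09345502, -0.65000266],
       [-0.64474512, -0.0825296 , -0.75992934]]), 't': array([ 0.05970984, -0.38484613,  1.61831843])}
top {'fx': 379.0977152369976, 'fy': 379.0977152369976, 'cx': 317.9209759704553, 'cy': 195.57876037470587, 'R': array([[-0.02475978, -0.9996877 ,  0.00338496],
       [-0.97744796,  0.02349835, -0.209865  ],
       [ 0.20971992, -0.00850484, -0.97772451]]), 't': array([0.03801098, 0.63368676, 0.99284395])}
```

View pics/scene0.png

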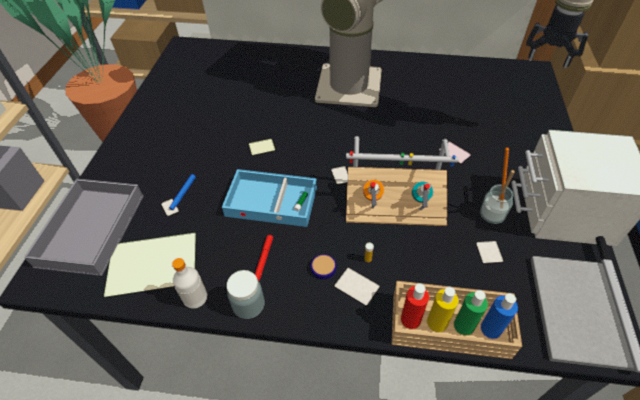

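View pics/top0.png

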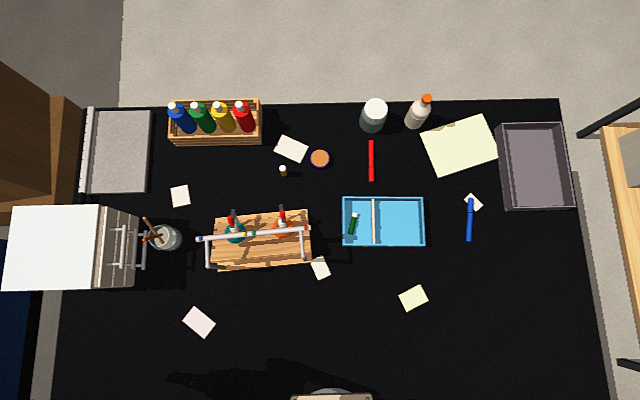

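The orange roll is on the right (-y) post: scene (373,190), top (283,222). The teal roll is on the left post, and the box is at top (384,222) with its large bay on the image's right (-y). Next I'll enlarge the crops.

Run:
```python
import cv2,numpy as np
s=cv2.imread("pics/scene0.png");t=cv2.imread("pics/top0.png")
a=cv2.resize(s[130:230,340:460],None,fx=6,fy=6,interpolation=cv2.INTER_CUBIC)
for k in range(0,120,10): cv2.putText(a,str(340+k),(k*6,10),0,.35,(0,255,255),1);cv2.line(a,(k*6,0),(k*6,600),(0,255,255) if 0 else (90,90,90),1)
for k in range(0,100,10): cv2.putText(a,str(130+k),(0,k*6+10),0,.35,(0,255,255),1);cv2.line(a,(0,k*6),(720,k*6),(90,90,90),1)
cv2.imwrite("pics/c1.png",a)
b=cv2.resize(t[190:280,190:320],None,fx=6,fy=6,interpolation=cv2.INTER_CUBIC)
for k in range(0,130,10): cv2.putText(b,str(190+k),(k*6,10),0,.35,(0,255,255),1);cv2.line(b,(k*6,0),(k*6,600),(90,90,90),1)
for k in range(0,90,10): cv2.putText(b,str(190+k),(0,k*6+10),0,.35,(0,255,255),1);cv2.line(b,(0,k*6),(780,k*6),(90,90,90),1)
cv2.imwrite("pics/c2.png",b)
```

```text
(no output)
```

View pics/c1.png

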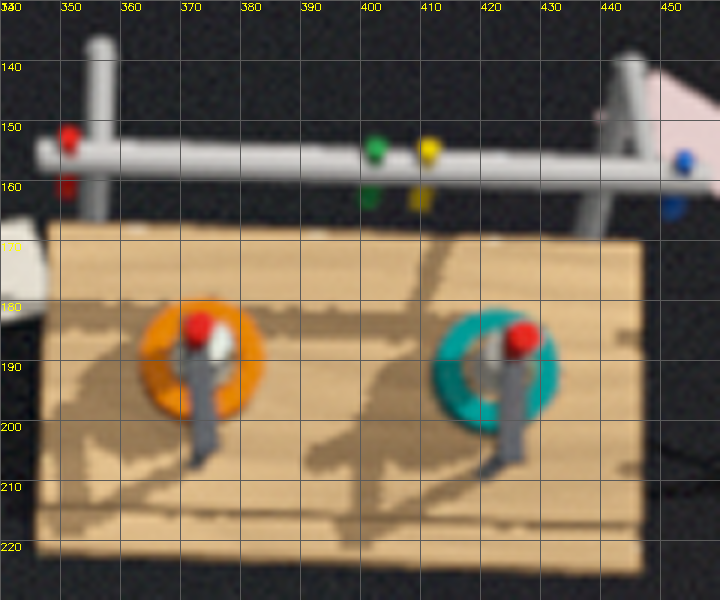

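View pics/c2.png

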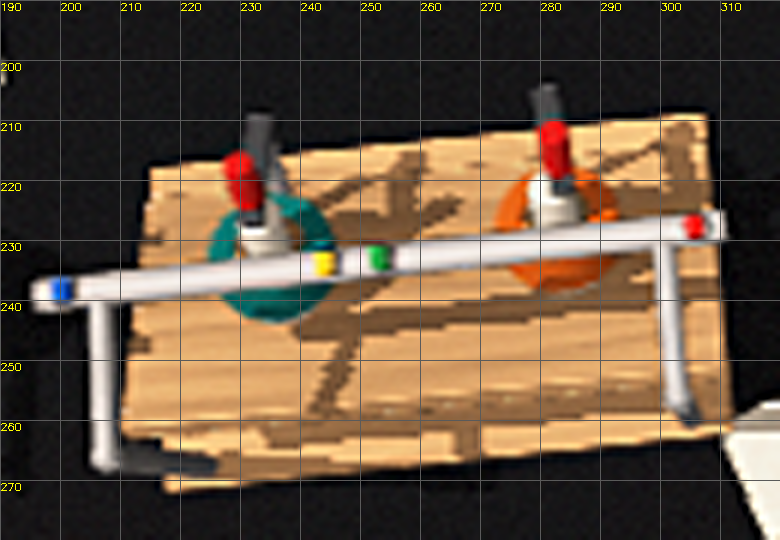

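Crop readings:

| Item | Scene px | Top px |
|---|---|---|
| Right knob | (373.2,185) | (282.5,216) |
| Left knob | (426.5,187) | (230.5,220.5) |
| Orange roll face centre | (373.5,190) | – |
| Teal roll face centre | (422.5,192) | – |
| Bracket/bar joints | (356.5,155), (444.5,158.5) | (299.5,230), (206,238) |

Next I'll fit the stand and box poses and check them against depth.

```bash
cat > fit.py <<'E'
import numpy as np,cv2
from rig import eyes
from scipy.optimize import least_squares
I={n:eyes.camera_info(n) for n in("scene","top")}
def proj(n,X):
    i=I[n];c=i["R"]@X+i["t"];return np.array([i["fx"]*c[0]/c[2]+i["cx"],i["fy"]*c[1]/c[2]+i["cy"]])
def cloud(n):
    i=I[n];d=np.load(f"pics/{n}0.npy");v,u=np.mgrid[:400,:640]
    c=np.stack([(u-i["cx"])/i["fx"]*d,(v-i["cy"])/i["fy"]*d,d],-1)
    return (c-i["t"])@i["R"], d>0
c30,s30=np.cos(np.pi/6),.5
A=np.array([[c30,0,s30],[0,1,0],[-s30,0,c30]])  # post->stand
def W(p,L): 
    c,s=np.cos(p[2]),np.sin(p[2]); return np.array([p[0]+c*L[0]-s*L[1],p[1]+s*L[0]+c*L[1],L[2]])
def P(p,side,q): return W(p,np.array([p[3],65*side*1e-3,p[4]])+A@(np.array(q)*1e-3))
def knob(p,side,h=83):
    a=p[5] if side<0 else p[6]; return P(p,side,[44-44*np.cos(a),side*44*np.sin(a),h])
obs=[("scene",(373.2,185),lambda p:knob(p,-1)),("top",(282.5,216),lambda p:knob(p,-1)),
("scene",(426.5,187),lambda p:knob(p,1)),("top",(230.5,220.5),lambda p:knob(p,1)),
("scene",(373.5,190),lambda p:P(p,-1,[0,0,34])),("scene",(422.5,192),lambda p:P(p,1,[0,0,34])),
("scene",(356.5,155),lambda p:W(p,[-.006,-.115,.175])),("scene",(444.5,158.5),lambda p:W(p,[-.006,.115,.175])),
("top",(299.5,229.5),lambda p:W(p,[-.006,-.115,.175])),("top",(206,238),lambda p:W(p,[-.006,.115,.175]))]
def res(p): return np.concatenate([proj(n,f(p))-np.array(o) for n,o,f in obs])
sol=least_squares(res,[.6,.1,0,0,.07,.1,.1],loss="soft_l1");p=sol.x
if __name__=="__main__":
    print(p.round(4));print(res(p).reshape(-1,2).round(1))
    for n in I:
        X,ok=cloud(n);img=cv2.imread(f"pics/{n}0.png");h=cv2.cvtColor(img,cv2.COLOR_BGR2HSV)
        H,S,V=[h[...,k].astype(int) for k in range(3)]
        c,s=np.cos(p[2]),np.sin(p[2]);Rz=np.array([[c,-s,0],[s,c,0],[0,0,1]])
        L=(X-[p[0],p[1],0])@Rz
        near=ok&(np.abs(L[...,0])<.12)&(np.abs(L[...,1])<.16)&(L[...,2]>0.02)
        for side in(-1,1):
            m=near&(S>150)&(V>90)&((H>8)&(H<20) if side<0 else (H>82)&(H<98))&(L[...,1]*side>0)
            Q=(L[m]-[p[3],.065*side,p[4]])@A; print(n,side,len(Q),(np.percentile(Q,[3,50,97],axis=0)*1e3).round(1).tolist())
            m=near&(S>190)&(V>120)&((H<5)|(H>176))&(L[...,1]*side>0)&(abs(L[...,1])<.1)
            Q=(L[m]-[p[3],.065*side,p[4]])@A; print(" knob",len(Q),(np.median(Q,axis=0)*1e3).round(1))
        m=near&(S>60)&(S<180)&(H>8)&(H<22)&(V>130)&(np.abs(L[...,1])<.12)
        Q=(L[m]-[p[3],0,p[4]])@A; print(" board n",len(Q),(np.percentile(Q,[3,25,50,75,97],axis=0)*1e3).round(1).tolist())
        m=ok&(H>88)&(H<108)&(S>60)&(X[...,2]<.06)&(X[...,2]>-.01)&(abs(X[...,1]+.1)<.25)&(abs(X[...,0]-p[0])<.12)
        B=X[m];B=B[B[:,2]>.032]; print(" box",len(B),np.median(B[:,2]),cv2.minAreaRect((B[:,:2]*1e3).astype(np.float32)), B[:,:2].min(0),B[:,:2].max(0))
E
python3 fit.py
```

```text
[5.254e-01 1.844e-01 6.750e-02 1.000e-04 4.270e-02 9.360e-02 4.930e-02]
[[-0.1  0.6]
 [-0.2 -0.1]
 [ 0.   0.8]
 [ 0.1  0.1]
 [ 0.  -0.8]
 [-0.1 -0.7]
 [ 0.  -0.1]
 [ 3.4  0. ]
 [ 0.7 -0. ]
 [ 0.4  0.1]]
scene -1 221 [[-23.3, -26.0, 12.1], [2.5, -8.2, 43.8], [26.7, 24.4, 77.8]]
 knob 15 [  0.6  -7.8 104.7]
scene 1 127 [[-22.9, -26.2, 39.2], [4.4, -10.9, 43.3], [25.6, 21.1, 47.7]]
 knob 15 [  0.   -0.5 103.8]
 board n 3180 [[-62.4, -114.4, 3.4], [-40.0, -55.9, 6.3], [-3.2, -1.7, 8.0], [32.9, 50.7, 9.7], [56.4, 114.0, 13.7]]
 box 703 0.03854121778112584 ((566.563720703125, -162.90609741210938), (232.62213134765625, 146.4910125732422), 87.78754425048828) [ 0.49112334 -0.27943776] [ 0.64202015 -0.04502551]
top -1 205 [[-29.2, -43.0, 6.0], [-4.3, -4.6, 37.8], [39.3, 25.8, 46.5]]
 knob 39 [-6.1 -4.6 99.4]
top 1 61 [[-29.0, -21.7, 28.5], [-3.6, 9.9, 41.6], [22.4, 24.5, 45.9]]
 knob 39 [-7.6  1.2 97.1]
 board n 1763 [[-68.4, -109.4, 0.1], [-58.6, -44.5, 6.0], [-40.8, 2.5, 7.2], [-11.1, 74.2, 8.5], [53.2, 115.6, 43.1]]
 box 552 0.039115115546033946 ((564.6741333007812, -159.007080078125), (230.59251403808594, 141.17996215820312), 88.243896484375) [ 0.49192501 -0.27588408] [ 0.63837156 -0.04176816]
```

Depth agrees between the two cameras: the board plane and roll faces sit about 7.5 mm above the triangulated estimate. The box comes out at (0.565,-0.161), yaw about -2°, rim z 39 mm. I'll fix z0 from depth, refit, and check reachability and the wrist view.

```bash
sed -i 's/(444.5,158.5)/(447.5,158.5)/; s/^def res(p).*/def res(p): return np.concatenate([proj(n,f(p))-np.array(o) for n,o,f in obs]+[[(p[4]-.0512)*1e3,p[3]*200]])/; s/print(res(p).reshape/print(res(p)[:-2].reshape/' fit.py; python3 fit.py
cat > h.py <<'E'
from rig import r,kin,status,eyes,job_done
import numpy as np,cv2
from scipy.spatial.transform import Rotation as R
from fit import p,P,knob,A
Rs=R.from_euler("z",p[2])*R.from_matrix(A)      # post -> world
def ori(yaw=0,base=Rs):                          # tool z along -post, y at post y turned by yaw (about post z)
    q=(base*R.from_euler("z",yaw)*R.from_euler("x",np.pi)).as_quat(); return q[[3,0,1,2]]
def ft(): 
    s=status.state(); return (s["time_s"],np.round(s["eef_pos"],4),np.round(s["ft_force"],1),round(s["gripper_width"],4),np.round(s["finger_force"],1))
E
python3 - <<'E'
from h import *
print(r.tips_ahead,ft())
for z in(60,100,180):
  for y in (0,np.pi,-2.1,np.pi-2.1):
    print(z,y,kin.ik(P(p,-1,[0,0,z]),ori(y)))
E
```

```text
[0.5257 0.1844 0.0671 0.0025 0.05   0.1058 0.019 ]
[[-0.2 -0.5]
 [-0.3 -1.6]
 [ 0.  -0.4]
 [-0.1 -1.3]
 [ 0.2 -1.8]
 [ 0.4 -1.8]
 [ 0.  -0. ]
 [ 0.4  0.1]
 [ 0.7 -0.1]
 [ 0.4 -0.1]]
scene -1 221 [[-21.9, -26.0, 4.5], [3.9, -8.1, 36.2], [28.1, 24.4, 70.2]]
 knob 15 [ 2.  -7.7 97.1]
scene 1 127 [[-21.5, -26.2, 31.6], [5.8, -10.9, 35.7], [26.9, 21.2, 40.1]]
 knob 15 [ 1.3 -0.5 96.2]
 board n 3181 [[-61.1, -114.4, -4.3], [-38.6, -55.9, -1.3], [-1.8, -1.7, 0.4], [34.3, 50.7, 2.1], [57.7, 114.0, 6.1]]
 box 703 0.03854121778112584 ((566.563720703125, -162.90609741210938), (232.62213134765625, 146.4910125732422), 87.78754425048828) [ 0.49112334 -0.27943776] [ 0.64202015 -0.04502551]
top -1 205 [[-27.8, -43.0, -1.6], [-2.9, -4.6, 30.2], [40.7, 25.8, 38.8]]
 knob 39 [-4.7 -4.6 91.8]
top 1 61 [[-27.7, -21.7, 20.9], [-2.3, 9.9, 33.9], [23.7, 24.5, 38.3]]
 knob 39 [-6.2  1.2 89.4]
 board n 1763 [[-67.0, -109.5, -7.6], [-57.2, -44.5, -1.7], [-39.5, 2.5, -0.4], [-9.8, 74.2, 0.9], [54.5, 115.6, 35.5]]
 box 552 0.039115115546033946 ((564.6741333007812, -159.007080078125), (230.59251403808594, 141.179
[... 504 characters left out ...]
13 0.5726608 ]
100 0 [0.10981848 0.68342558 1.09330419 0.02249385 1.88799091 1.614844  ]
100 3.141592653589793 [ 0.10981848  0.68342558  1.09330419  0.02249385  1.88799091 -1.52674866]
100 -2.1 [ 0.10981848  0.68342558  1.09330419  0.02249385  1.88799091 -2.56834131]
100 1.041592653589793 [0.10981848 0.68342558 1.09330419 0.02249385 1.88799091 0.57325134]
180 0 [0.10768705 0.75203007 0.86575469 0.02284839 2.04694303 1.61645455]
180 3.141592653589793 [ 0.10768705  0.75203007  0.86575469  0.02284839  2.04694303 -1.5251381 ]
180 -2.1 [ 0.10768705  0.75203007  0.86575469  0.02284839  2.04694303 -2.56673076]
180 1.041592653589793 [0.10768705 0.75203007 0.86575469 0.02284839 2.04694303 0.5748619 ]
```

Run:
```python
from h import *
s=status.state(); 
r.move_to(np.array(s["eef_pos"])+[.05,0,.17],s["tcp_rot"])
r.move_to(P(p,-1,[0,0,300]),ori(p[5])); r.command_gripper(.03)
r.move_linear(P(p,-1,[0,0,190]),velocity=.15)
r.hold(.2)
i=eyes.camera_info("wrist"); img,d=eyes.camera("wrist"); np.savez("pics/w1.npz",d=d,**i)
cv2.imwrite("pics/w1.png",img); print(ft(),i)
f,cx,cy=i["fx"],i["cx"],i["cy"]
def pw(X):
    c=i["R"]@X+i["t"];th=np.arctan2(np.hypot(c[0],c[1]),c[2]);ph=np.arctan2(c[1],c[0]);return (cx+f*th*np.cos(ph),cy+f*th*np.sin(ph))
for n,X in dict(knobtop=knob(p,-1,96),pivot=P(p,-1,[44,0,70]),roll=P(p,-1,[0,0,36]),post=P(p,-1,[0,0,60])).items(): print(n,np.round(pw(X),1))
```

```text
(4.8917, array([0.6279, 0.1261, 0.2152]), array([ 0.4,  0.7, -0.1]), 0.03, np.float64(0.0)) {'fx': 309.70691628693146, 'fy': 309.70691628693146, 'cx': 321.33765899691144, 'cy': 197.50556007764524, 'R': array([[ 0.15820402, -0.98595254, -0.05356386],
       [-0.65457009, -0.14533624,  0.74189984],
       [-0.7392628 , -0.08231023, -0.66836782]]), 't': array([0.03815515, 0.30936985, 0.75554806])}
knobtop [329.9 211.8]
pivot [329.5 146.8]
roll [323.2 188.4]
post [323.3 196.4]
```

View pics/w1.png

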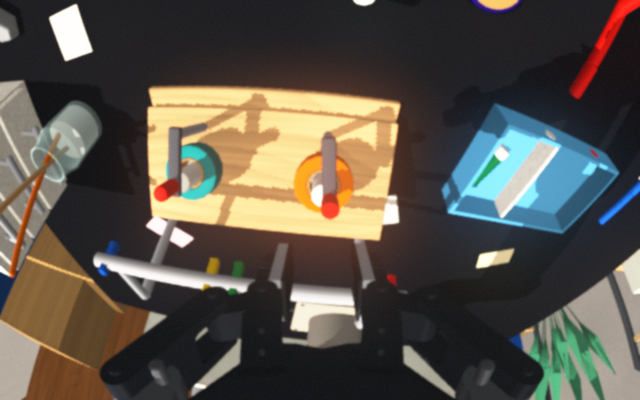

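The wrist view shows the orange knob's top at (330,211) (predicted 330,212) and the roll centred at about (324,184) (predicted 323,188). The fit is good in y and about 2-3 mm short down the slope, so I'll shift it 2.5 mm. Next I'll cage the knob and swing the keeper out.

```bash
sed -i 's/^Rs=/p[3]+=.0025*.866; p[4]-=.0025*.5\nRs=/' h.py
python3 - <<'E'
from h import *
a0=p[5]
def K(a,z): return P(p,-1,[44-44*np.cos(a),-44*np.sin(a),z])
r.move_linear(K(a0,135),ori=ori(a0)); r.move_linear(K(a0,102),velocity=.06); print(ft())
r.command_gripper(.022); print(ft())
for a in np.linspace(a0,2.2,9)[1:]:
    r.move_linear(K(a,102),ori=ori(a),velocity=.06)
    print(round(a,2),ft())
r.command_gripper(.03)
r.move_linear(K(2.2,150),velocity=.15)
r.move_to(P(p,-1,[0,0,200]),ori(0)); r.command_gripper(.085); r.hold(.2)
i=eyes.camera_info("wrist"); img,d=eyes.camera("wrist"); 
cv2.imwrite("pics/w2.png",img); print(ft())
f,cx,cy=i["fx"],i["cx"],i["cy"]
def pw(X):
    c=i["R"]@X+i["t"];th=np.arctan2(np.hypot(c[0],c[1]),c[2]);ph=np.arctan2(c[1],c[0]);return (cx+f*th*np.cos(ph),cy+f*th*np.sin(ph))
for n,X in dict(knobtop=K(2.15,96),pivot=P(p,-1,[44,0,70]),roll=P(p,-1,[0,0,36]),post=P(p,-1,[0,0,60])).items(): print(n,np.round(pw(X),1))
c=img[90:290,190:450]; cv2.imwrite("pics/w2c.png",cv2.resize(c,None,fx=3,fy=3,interpolation=cv2.INTER_CUBIC))
E
```

```text
(6.1083, array([0.5861, 0.1186, 0.137 ]), array([ 0.1,  0.5, -0.3]), 0.03, np.float64(0.0))
(6.3583, array([0.5865, 0.1186, 0.1373]), array([-0.1,  0.1,  0.8]), 0.0217, np.float64(0.0))
0.37 (6.7667, array([0.5893, 0.1076, 0.1357]), array([-0.7,  0.1, -0.2]), 0.022, np.float64(0.0))
0.63 (7.175, array([0.5946, 0.0981, 0.1329]), array([-0.7, -0.4,  0.7]), 0.0214, np.float64(0.0))
0.89 (7.5833, array([0.6019, 0.0903, 0.1289]), array([-0.3,  0.1, -0.4]), 0.0217, np.float64(0.0))
1.15 (7.9917, array([0.6108, 0.0849, 0.124 ]), array([-0. ,  0.2, -0. ]), 0.0222, np.float64(0.0))
1.41 (8.4, array([0.6205, 0.0823, 0.1186]), array([-0.6, -0.4, -0.4]), 0.0219, np.float64(0.0))
1.68 (8.8083, array([0.6304, 0.0826, 0.1129]), array([-1. ,  0.7, -0.1]), 0.022, np.float64(0.0))
1.94 (9.2167, array([0.6399, 0.0858, 0.1073]), array([ 0.4, -0.5,  0.6]), 0.0222, np.float64(0.0))
2.2 (9.625, array([0.6483, 0.0918, 0.1022]), array([-1.1, -0.5,  0.2]), 0.0222, np.float64(0.0))
(13.1167, array([0.6345, 0.1265, 0.2219]), array([ 0.3, -0.1, -0.1]), 0.0848, np.float64(0.0))
knobtop [375.3 116.9]
pivot [323.6 144.1]
roll [323.2 185. ]
post [323.4 192.6]
```

View pics/w2c.png

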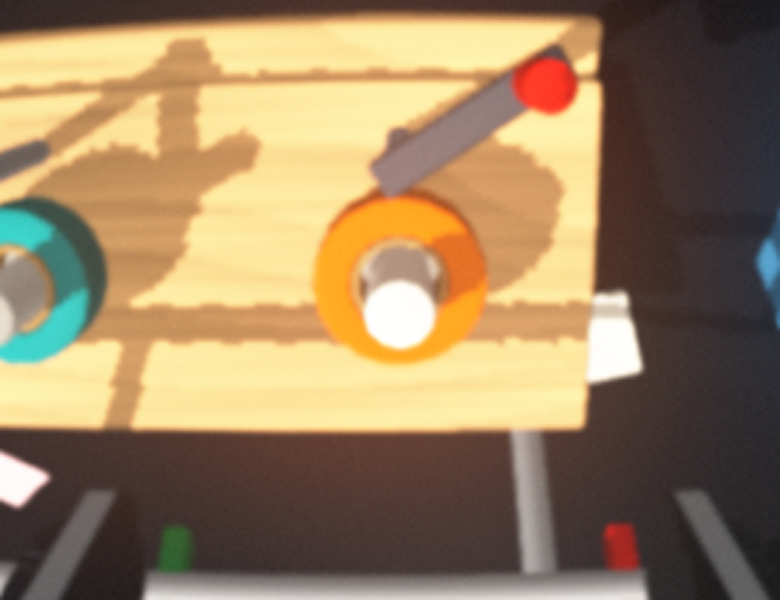

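The keeper stands at about 2.1 rad (knob at full-image px 372,118) and clear of the roll. The roll centre (323,183) and post tip (323,195) are within 2 px of the prediction. Now I'll grasp along the post.

Run:
```python
from h import *
r.move_linear(P(p,-1,[0,0,100]),velocity=.15); r.move_linear(P(p,-1,[0,0,43]),velocity=.06); print(ft())
for w in(.064,.059,.045):
    r.command_gripper(w); print(w,ft())
r.hold(.3); print(ft())
for z in (47,60,85,125): r.move_linear(P(p,-1,[0,0,z]),velocity=.05); print(z,ft())
r.move_linear(P(p,-1,[0,0,200]),velocity=.15); print(ft())
i=eyes.camera_info("wrist"); img,d=eyes.camera("wrist"); cv2.imwrite("pics/w3.png",img)
```

```text
(15.0333, array([0.5566, 0.1213, 0.0864]), array([-0.1, -0.6, -0.8]), 0.0852, np.float64(0.0))
0.064 (15.3833, array([0.5563, 0.1213, 0.086 ]), array([ 0.5, -0.2, -0. ]), 0.0639, np.float64(0.0))
0.059 (15.6083, array([0.5563, 0.1212, 0.086 ]), array([ 0.6, -0.3,  0.3]), 0.0591, np.float64(0.3))
0.045 (15.825, array([0.5567, 0.1211, 0.0867]), array([ 1.3, -1.4,  6.3]), 0.054, np.float64(63.2))
(16.125, array([0.5567, 0.1211, 0.0867]), array([ 0.8, -1.4,  5.8]), 0.054, np.float64(63.2))
47 (16.375, array([0.5581, 0.1213, 0.0894]), array([-1.4, -1.7,  0.7]), 0.0544, np.float64(63.5))
60 (16.7833, array([0.5651, 0.1217, 0.1013]), array([-1. , -2.7,  2.1]), 0.0542, np.float64(63.6))
85 (17.4333, array([0.5775, 0.1227, 0.1226]), array([ 0.4, -1.3,  1.2]), 0.054, np.float64(63.6))
125 (18.3833, array([0.5968, 0.124 , 0.1566]), array([ 0.5, -0.2,  0.1]), 0.0542, np.float64(63.5))
(19.0333, array([0.6342, 0.1265, 0.2209]), array([-0.6, -0.6, -1.1]), 0.0542, np.float64(63.5))
```

View pics/w3.png

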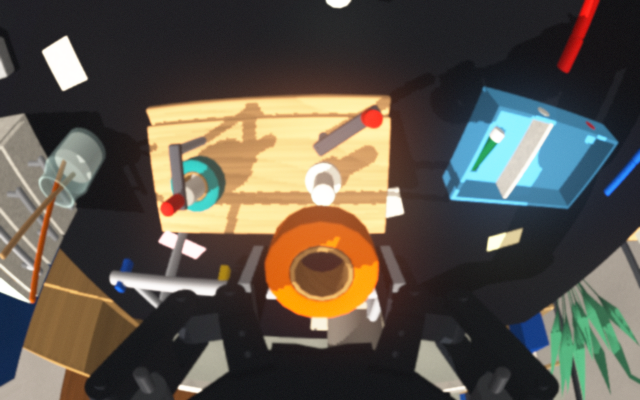

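The roll is held squarely between the pads, the bare post is at (323,182), and the teal roll and its keeper haven't moved. Now to the bay.

Run:
```python
from h import *
bay=np.array([.564,-.2035]); o=ori(0,R.from_euler("z",-.035))
s=status.state()
r.move_linear(P(p,-1,[0,0,270]),velocity=.2)
r.move_to([*bay,.2],o); print(ft(),status.state()["q"])
r.move_linear([*bay,.09],velocity=.15)
r.move_linear([*bay,.045],velocity=.05); r.hold(.3)
f0=np.array(status.state()["ft_force"])[2]; print(ft())
z=.045
while z>.026:
    z-=.001; r.move_linear([*bay,z],velocity=.02); r.hold(.1)
    f=np.mean([status.state()["ft_force"][2] for _ in range(3)])-f0
    if f>4: break
print(z,f,ft())
i=eyes.camera_info("wrist"); img,d=eyes.camera("wrist"); cv2.imwrite("pics/w4.png",img)
```

```text
(20.925, array([ 0.5643, -0.2028,  0.2   ]), array([0.4, 0.3, 0.4]), 0.0544, np.float64(63.5)) [-4.30707491e-01  1.61199805e-01  1.55769740e+00  4.18723674e-04
  1.42297045e+00  1.17440176e+00]
(23.1583, array([ 0.5642, -0.2036,  0.0453]), array([ 0.1,  0.7, -0.1]), 0.0544, np.float64(63.5))
0.03599999999999999 6.086853259948191 (26.3083, array([ 0.5642, -0.2036,  0.0365]), array([-2. ,  1.4,  6. ]), 0.0541, np.float64(64.0))
```

View pics/w4.png

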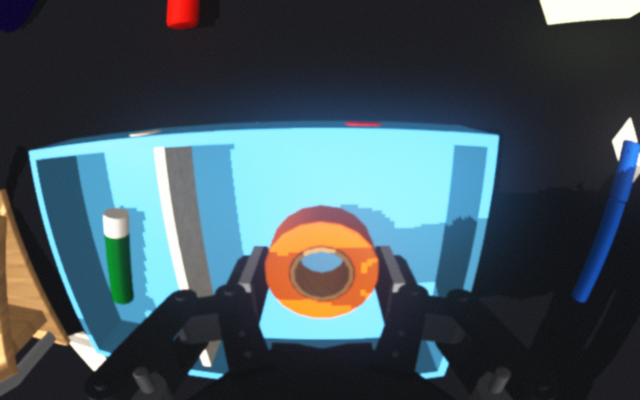

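The roll touches the floor exactly at the expected height (TCP 36 mm), in the middle of the large bay (px 322,265). I'll release it, withdraw and check.

Run:
```python
from h import *
for w in (.058,.066,.07): r.command_gripper(w); r.hold(.15); print(ft())
r.move_linear([.564,-.2035,.12],velocity=.08); r.move_linear([.564,-.2035,.30],velocity=.2)
r.move_to([.42,-.2,.35],status.state()["tcp_rot"]); r.hold(.5)
a,_=eyes.camera("scene");b,_=eyes.camera("top"); print(ft())
a=cv2.resize(a[120:300,160:480],None,fx=2.4,fy=2.4);b=cv2.resize(b[170:280,190:510],None,fx=2.4,fy=2.4)
cv2.imwrite("pics/end.png",np.vstack([a,b])[:600])
```

```text
(26.725, array([ 0.5639, -0.2034,  0.0358]), array([-0.8, -0.1,  0.2]), 0.0582, np.float64(0.0))
(27.125, array([ 0.564 , -0.2035,  0.036 ]), array([ 0.6, -0.2,  0.5]), 0.0662, np.float64(0.0))
(27.4917, array([ 0.564 , -0.2035,  0.036 ]), array([ 0.3,  0.4, -0.2]), 0.0698, np.float64(0.0))
(31.0, array([ 0.4201, -0.2   ,  0.3499]), array([-0.2, -0. ,  0.4]), 0.07, np.float64(0.0))
```

View pics/end.png

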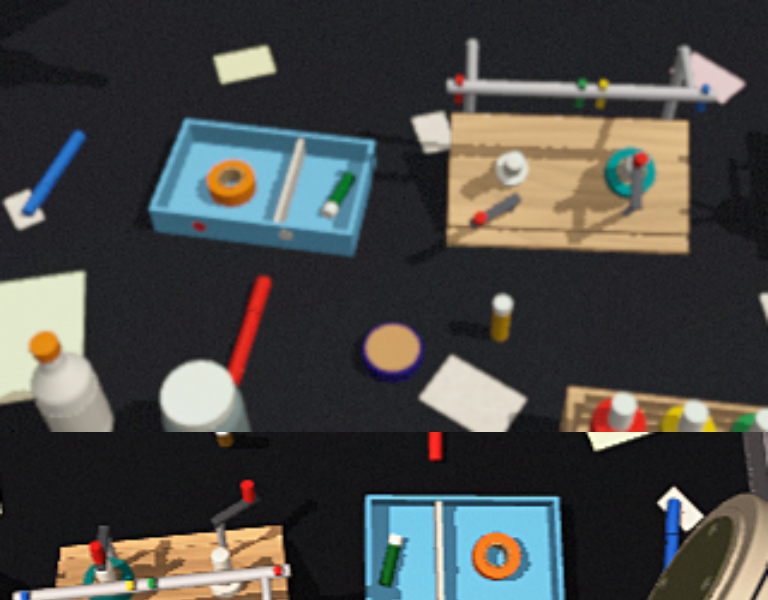

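The roll lies flat in the large bay (232,183 in the upper view), the teal roll is still on its post, and nothing else has moved.

```bash
python3 -c "
from rig import job_done
print(job_done())"
```

```text
the job is handed in; nothing more can be done
None
```

The job is handed in: the keeper is swung aside and the orange roll was set down flat in the large bay, with the teal roll still on its post and everything else in place, after about 31 s of robot time.

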